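# Fill the condiment caddy and take it up by its telescopic handle

### The job

First stand the salt shaker back in the empty place of the wooden condiment caddy and let go of it. Then take the caddy's telescopic handle, pinching the grip so that the orange release button stays pressed, draw it up past its first stop to the second, and with the handle full out lift the caddy level until its base is a good 7 cm above the worktop. Finish while still holding it there steadily, with all four condiments in it and the other things on the worktop left alone.

Things in the scene. Friction and masses are not known exactly. Their poses are not given: they have to be found in the camera images.
- caddy: Light wooden condiment caddy, loose, 0.85 kg filled. Origin: centre of its underside; z up, front -x. Base 80 (x) x 264 mm (y); sides up to z = 46, end walls to 50 mm. Four places in a row, 52 x 52 mm clear, floor at z = 8 mm, centred at x = 0, y = -96 (empty), -40, 40, 96 mm. A 25 mm tube in the middle, 104 mm tall, carries the telescopic handle.
- grip (a point): Centre of the handle's black grip bar on the sliding steel stem; axes as the caddy's. Bar 30 mm (x) by 64 mm (y) by 26 mm high. With the handle stowed it is at z = 127 mm in the caddy's frame, above the jars (tops at most 105 mm).
- handle (a joint): How far the handle is drawn up out of its tube, m: 0 stowed, 0.035 first stop, 0.070 second stop (end of travel). At each a latch locks it both ways (2 mm play) unless the release button is kept pressed; with the button in it slides against about 3 N and stays where left. Drawn without the button, the whole caddy comes up instead.
- release (a joint): How far the release button is pushed in, m: 0 out, 0.006 fully in. The latch lets go beyond about 0.0045. Spring: 2 N at the start, 7 N fully in. Press it by pinching the grip front to back, one finger on the button, the other on the bar's back; a pinch across other faces leaves it out.
- button_face (a point): Centre of the outer face of the orange release button (18 mm wide, 15 mm high), in the middle of the grip bar's front (-x) face; it stands 7 mm out and moves along the caddy's +x when pressed. Front to back over the button the grip measures 37 mm, with the button in 31 mm.
- empty_place (a point): Centre of the floor of the caddy's empty place, at (0, -96, 8) mm in the caddy's frame; moves with the caddy.
- salt: Salt shaker: clear with white salt and a grey cap, standing on the worktop in front of the caddy. 44 mm across up to 74 mm height, cap 34 mm across above 66 mm, 90 mm tall in all, 0.1 kg. The worktop is uneven by up to 4 mm, so shaker and caddy may lean by 0.05 rad. Origin: centre of its underside, z up.
- pepper: Pepper shaker: same shape as the salt shaker (44 mm across, 90 mm tall, 0.1 kg) but dark inside, grey cap. Stands in one of the caddy's filled places (which one varies). Origin: centre of its underside, z up.
- spice_dark: Spice jar with a dark brown cap, 44 mm across, 96 mm tall, 0.11 kg. Stands in one of the caddy's filled places (which one varies). Origin: centre of its underside, z up.
- spice_red: Spice jar with a red cap, 47 mm across, 97 mm tall, 0.11 kg. Stands in one of the caddy's filled places (which one varies). Origin: centre of its underside, z up.
- mug_teal: Turquoise plastic mug, 86 mm across with its handle 110, 80 mm tall. A bystander that stays where it is. Origin: centre of its underside.
- soap_pump: Soap bottle with a pink pump head, 67 x 94 mm, 160 mm tall. A bystander that stays where it is. Origin: centre of its underside.
- sugar_pot: Cream plastic sugar pot with a red lid, 113 x 100 mm, 102 mm tall. A bystander that stays where it is. Origin: centre of its underside.
- tin: Food tin, 57 mm across, 72 mm tall. A bystander that stays where it is. Origin: centre of its underside.
- garlic: Garlic bulb, 50 mm. A bystander that stays where it is. Origin: centre of its underside.
- lime: Green lime, 60 x 48 mm. A bystander that stays where it is. Origin: centre of its underside.
- teaspoon: Steel teaspoon, 132 mm long, lying flat. A bystander that stays where it is. Origin: centre of its underside.
Things that resemble listed ones, but are neither listed nor needed, are in the scene too. Leave any pink or purple look-alike of the pepper alone.

How it is judged:
On the way, in this order (a step that is already met when the one before it is completed fails the run):
1. the salt shaker stands in the caddy's empty place, let go of, the caddy on the worktop (x of salt in the frame of caddy between -0.012 and 0.012 m and z of salt in the frame of caddy between 0.003 and 0.016 m and angle between the z axis of salt and the z axis of caddy, either way round below 0.25 rad and horizontal distance between salt and empty_place below 0.014 m and contact force between the fingers and salt below 0.2 N and height (world z) of caddy below 0.01 m), for 0.2 s.
2. the handle is drawn up to its second stop (0.070) while the caddy is still on or barely off the worktop (value of joint handle above 0.066 m and height (world z) of caddy below 0.03 m), for 0.05 s.
At the end, for the whole second after the job is handed in: Held by the fingers alone, hand at the grip (within 50 mm): handle at the second stop (over 0.066 m), caddy underside 45 to 130 mm above the worktop, tilt under 0.2 rad, still; salt shaker within 14 mm of its place, all four condiments upright on the caddy floor (value of joint handle above 0.066 m and height (world z) of caddy between 0.045 and 0.13 m and angle between caddy's own z axis and vertical below 0.2 rad and contact force between the fingers and caddy above 3 N and distance between the grasp point and grip below 0.05 m and linear speed of caddy below 0.04 m/s and angular speed of caddy below 0.4 rad/s and x of salt in the frame of caddy between -0.012 and 0.012 m and z of salt in the frame of caddy between 0.003 and 0.016 m and angle between the z axis of each of salt, pepper, spice_dark, spice_red and the z axis of caddy, either way round below 0.25 rad and horizontal distance between salt and empty_place below 0.014 m and x of pepper in the frame of caddy between -0.012 and 0.012 m and z of pepper in the frame of caddy between 0.003 and 0.016 m and x of spice_dark in the frame of caddy between -0.012 and 0.012 m and z of spice_dark in the frame of caddy between 0.003 and 0.016 m and x of spice_red in the frame of caddy between -0.012 and 0.012 m and z of spice_red in the frame of caddy between 0.003 and 0.016 m and contact force between caddy and mug_teal below 0.3 N and contact force between caddy and soap_pump below 0.3 N and contact force between caddy and sugar_pot below 0.3 N and contact force between caddy and tin below 0.3 N and contact force between caddy and garlic below 0.3 N and contact force between caddy and lime below 0.3 N and contact force between caddy and teaspoon below 0.3 N); the arm keeps its last pose, push and grip.
It fails at once if a bystander is moved more than 3 cm (distance of any of mug_teal, soap_pump, sugar_pot, tin, garlic, lime, teaspoon from where it was at the start of the episode above 0.03 m).
It fails at once if the caddy is tipped more than 0.4 rad (angle between caddy's own z axis and vertical above 0.4 rad).
It fails at once if the salt shaker or another condiment is tipped over (more than 0.7 rad) (angle between any of salt, pepper, spice_dark, spice_red's own z axis and vertical above 0.7 rad).
It also fails if it takes over 58 s, if anything falls off the work surface, if the arm or the gripper's body presses on something with over 40 N, if the wrist force passes 120 N, or if a joint passes its speed limit or range.

### The arm

A 7-joint arm with a two-finger parallel gripper is mounted at the origin on a cart in front of the work surface, level with it; the furniture and walls round the work are solid. World frame = base frame: x ahead of the robot, y to its left, z up, the work surface at z = 0. Lengths are in m, angles in rad, forces in N, time in s.
With the tool pointing down it reaches from about 0.4 to 0.85 m from the base axis. Payload 10.4 kg.
Tool frame: the origin (TCP) lies on the centre line of the jaws, within the pads' length; the fingertips stand 22 mm ahead of it and the grasp point (between the pads) lies 3 mm ahead of it; z points along the fingers, y is the line along which they close (so a half turn about z gives the same grasp; the last joint's range is limited). The gripper opens to 85 mm and grips with 20 to 120 N. Pads are 22 mm wide; open, the fingers measure 114 mm over their backs; the gripper's body (76 mm by 85 mm) begins 54 mm behind the grasp point. The pads swing forward as they close: fully open they stand 13 mm farther back than shut.
Start: joints at [-1.362, 0.332, -0.065, 1.46, 0.022, 1.35, -0.088], TCP at [0.144, 0.608, 0.253] pointing down, gripper open.
Joint ranges: [-2.6, 2.6], [-0.5, 2.12], [-1.47, 1.34], [0.16, 2.42], [-1.27, 4.41], [0.06, 2.06], [-2.6, 2.6]. Speed limits (rad/s): [2.22, 2.22, 2.79, 2.79, 3.14, 3.14, 3.14].

### API

Orientations are given as a 3x3 rotation matrix whose columns are the frame's x, y, z axes.
In Python, from workcell import manip, camera, calibration, trace gives the robot as it stands.
- The arm moves only by the shell command python3 -m handwheel 'ROWS'. ROWS is a JSON object of lists of equal length, an entry for each row: "xyz": the shift along the world's x, y, z in cm, a list of three; "twist": the turn, a rotation vector about the world's x, y, z in rad, a list of three; "grip": the finger opening in cm, from 0 to 8.54. In form: {"xyz": [[x, y, z], ...], "twist": [[ax, ay, az], ...], "grip": [grip, ...]}. A call has 1 to 20 rows; each row is the pose to reach, as a shift and turn from the pose commanded when the call began; what a row does not reach only later rows make up. A row lasts 1/12 s, in which the tool goes at most 41.7 mm and 7.16 degrees, less where a joint would pass 70% of its speed; a pose out of reach is approached as far as the arm can. A call with a gripper value outside its range is refused whole. The fingers move at their own pace and stop on an object; the grip force is fixed at half the most. Time passes only in rows, so rows that repeat a pose let the fingers close. It gives the time, the measured TCP pose, the force, the opening and the grip force at its end, in the units of the state.
- manip.read_state(): the state, without advancing time (a new reading comes with each control period).
- camera(name): name is "scene" or "side" or "wrist"; returns the picture (480x640x3 uint8, red, green, blue); there is no depth.
- calibration(name): a dict with "K" (3x3 intrinsics, pixels), "eye" and "rotation" of the camera in the world; the wrist camera has in their place "mount" (4x4, takes a point from camera to tool coordinates, whose origin is the TCP and whose axes are the flange's). Camera axes: x right, y down, z forward; pixel columns grow to the right and rows downward; lengths in m; the calibration is good to about 2 mm. A picture is of the moment at which its call begins: read the wrist's pose just before it. calibration takes no time and is no camera call.
- manip.job_done(): hands the job in; it is judged then, once.
Trained networks look in the newest picture that a camera, given by its name, has taken for a name from the list of things; names that differ only in an ending like _2 or _b are one class to them, and where a whole thing is asked for, a point or a joint stands for the part that bears it (a point fixed in the world has none). Each returns a list of dicts, best first, with "confidence" (0 to 1); they miss things now and then, are a little off and sometimes report something else, mostly with a low value. They report only what shows in the picture. A call takes as long as a camera call. They do not tell look-alikes from the thing itself.
- trace(camera, thing): "mask" (480x640 bool, what is visible of it) and "rect" ([left, top, right, bottom] in pixels, round what is visible of it).
The state is a dict: "t": time; "joint_pos": joint angles; "dq": joint speeds; "joint_torque": joint torques, N m; "tcp_pos": TCP position; "eef_rot": TCP orientation; "contact_force": force on the tool from outside, world axes, zero at the start; "moment": the same for the moment, N m; "gripper_width": finger opening in m; "grasp_force": force on a finger pad.
Only numpy, scipy, OpenCV 4.12 (cv2) and the standard library are available. Lean on these libraries where they do the work, as an engineer would, in place of code of your own. Each camera call takes 0.05 s, during which the arm holds its last target. There are 200 camera calls.

## Working session

There is one attempt and no reset: what is moved stays moved. The work goes in short steps, Python scripts to look and compute and a shell command to move; the robot and the scene stay as the last step left them, time stands still between calls to the robot, and variables do not carry over. Pictures are saved under pics/ and viewed, at most 13 in all, crops included, and the job is handed in when it is done.

```bash
mkdir -p pics; cat > h.py <<'E'
import numpy as np, cv2
from workcell import manip, camera, calibration, trace
def cam(name):
    c=calibration(name); K=np.array(c["K"])
    if name=="wrist":
        s=manip.read_state(); R=np.array(s["eef_rot"]); M=np.array(c["mount"])
        return K, R@M[:3,3]+np.array(s["tcp_pos"]), R@M[:3,:3]
    return K,np.array(c["eye"]),np.array(c["rotation"])
def ray(C,u,v):
    K,e,R=C; d=R@np.linalg.inv(K)@np.array([u,v,1.]); return e,d/np.linalg.norm(d)
def onz(C,u,v,z):
    e,d=ray(C,u,v); return e+d*(z-e[2])/d[2]
def proj(C,P):
    K,e,R=C; q=K@(R.T@(np.array(P)-e)); return q[:2]/q[2]
E
python3 - <<'E'
from h import *
s=manip.read_state(); print(s["t"],s["tcp_pos"],s["eef_rot"],s["gripper_width"])
ims=[]
for n in ["scene","side"]:
    im=camera(n); cv2.imwrite(f"pics/{n}0.png",im[:,:,::-1])
    C=cam(n); print(n,C[1],C[2].tolist(),C[0][0,0])
    for t in ["caddy","salt","pepper","grip","button_face","spice_dark","spice_red","mug_teal","soap_pump","sugar_pot","tin","garlic","lime","teaspoon"]:
        print(t,[(round(r["confidence"],2),[int(x) for x in r["rect"]]) for r in trace(n,t)[:4]])
E
```

```text
0.0 [0.14352004 0.6079402  0.25249118] [[-9.73257751e-01  2.29715632e-01 -2.81502218e-04]
 [ 2.29715796e-01  9.73256666e-01 -1.45418048e-03]
 [-6.00740783e-05 -1.47995793e-03 -9.99998903e-01]] 0.0854428642476766
scene [-0.06137971 -0.53365503  0.93479299] [[0.47462953018888626, -0.6705189041698116, 0.5702027781619377], [-0.8801233213195949, -0.3538331899302996, 0.3165201620325526], [-0.010476084289561075, -0.6520785787423654, -0.7580790056473631]] 548.8240534737247
caddy [(0.84, [242, 217, 369, 297])]
salt [(0.8, [290, 320, 313, 359])]
pepper [(0.94, [384, 250, 407, 289]), (0.85, [250, 221, 274, 250]), (0.81, [327, 299, 349, 335])]
grip [(0.98, [286, 214, 318, 237])]
button_face []
spice_dark [(0.88, [274, 221, 298, 259]), (0.31, [267, 198, 290, 215])]
spice_red [(0.93, [302, 231, 337, 268])]
mug_teal [(0.83, [216, 172, 268, 221]), (0.16, [240, 214, 367, 298])]
soap_pump [(0.63, [335, 172, 377, 231]), (0.48, [301, 186, 327, 227]), (0.23, [241, 215, 367, 295])]
sugar_pot [(0.8, [380, 186, 427, 249])]
tin []
garlic [(0.61, [377, 187, 428, 251])]
lime [(0.84, [268, 199, 290, 215]), (0.1
[... 344 characters left out ...]
254628
caddy []
salt [(0.82, [334, 310, 354, 349])]
pepper [(0.9, [361, 284, 379, 320]), (0.8, [396, 233, 415, 268])]
grip [(0.95, [300, 218, 335, 235])]
button_face [(0.6, [314, 229, 320, 238]), (0.26, [224, 189, 267, 236])]
spice_dark [(0.64, [291, 226, 312, 255]), (0.36, [263, 223, 381, 282])]
spice_red [(0.62, [292, 226, 311, 259]), (0.6, [320, 229, 348, 261]), (0.51, [313, 232, 317, 236])]
mug_teal [(0.66, [225, 191, 267, 235])]
soap_pump [(0.64, [337, 171, 372, 223])]
sugar_pot [(0.65, [375, 179, 420, 231]), (0.49, [303, 219, 335, 237]), (0.4, [401, 343, 419, 370])]
tin []
garlic []
lime [(0.9, [269, 198, 293, 221]), (0.49, [304, 218, 337, 239])]
teaspoon [(0.81, [412, 287, 440, 335])]
```

View pics/scene0.png

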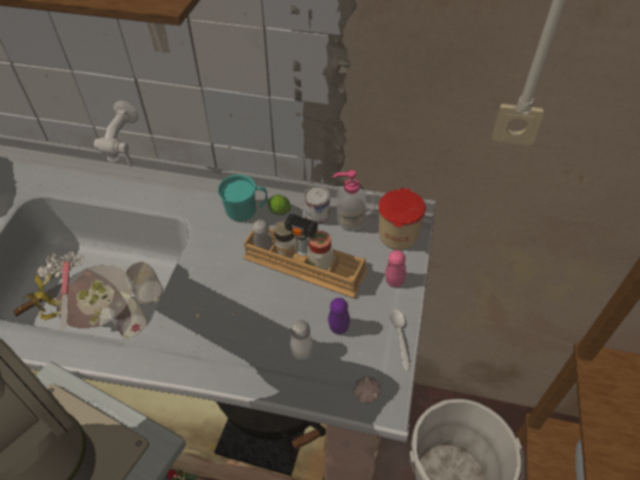

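View pics/side0.png

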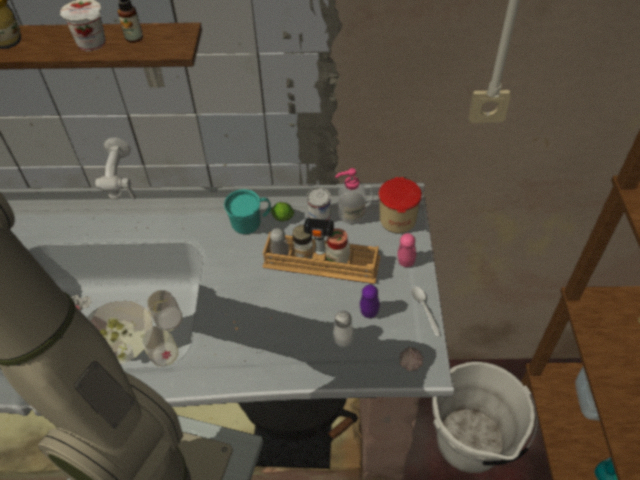

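The scene shows four things that could be taken for the salt: the white shaker with a grey cap at scene (302,340), the purple one at (339,316), the pink one at (397,268), and the pepper in the caddy at (262,235). By the description, I choose the one at (302,340). The empty place is at the caddy's right end, around (345,270).

```bash
python3 - <<'E'
from h import *
from scipy.optimize import least_squares
C={n:cam(n) for n in["scene","side"]}
# salt: rect fit of cylinders
th=np.linspace(0,2*np.pi,40)
def shape(x,y):
    return np.array([[x+r*np.cos(a),y+r*np.sin(a),z] for r,z in((.022,0),(.022,.066),(.017,.088)) for a in th])
def rect(Cn,P):
    q=np.array([proj(Cn,p) for p in P]); return np.r_[q.min(0),q.max(0)]
sr={}
for n in C:
    camera(n); sr[n]=trace(n,"salt")[0]["rect"]
f=lambda p:np.concatenate([rect(C[n],shape(*p))-np.array(sr[n]) for n in C])
r=least_squares(f,onz(C["scene"],302,340,.045)[:2]); print("salt",r.x,r.fun.round(1))
# grip triangulation by mask centroid
A=[];
def tri(obs):
    M=np.zeros((3,3));b=np.zeros(3)
    for n,(u,v) in obs.items():
        e,d=ray(C[n],u,v);Q=np.eye(3)-np.outer(d,d);M+=Q;b+=Q@e
    return np.linalg.solve(M,b)
g={n:trace(n,"grip")[0]["mask"] for n in C}
g={n:np.argwhere(m).mean(0)[::-1] for n,m in g.items()}; print("grip",g,tri(g),[onz(C[n],*g[n],.127) for n in C])
for n,b in(("scene",(242,217,369,297)),("scene",(285,300,355,365)),):
    im=camera(n)[:,:,::-1]
    c=im[195:375,235:415]; 
a=cv2.resize(camera("scene")[200:380,235:415,::-1],None,fx=4.4,fy=3.3,interpolation=cv2.INTER_CUBIC)
s=cv2.resize(camera("scene")[205:300,235:415,::-1],(800,422),interpolation=cv2.INTER_CUBIC)
t=cv2.resize(camera("scene")[310:365,280:360,::-1],(256,176),interpolation=cv2.INTER_CUBIC)
out=np.zeros((600,800,3),np.uint8);out[:422]=s;out[424:600,:256]=t
cv2.imwrite("pics/crop1.png",out)
E
```

```text
salt [ 0.38727669 -0.25695473] [-1.3 -0.7  3.3  1.2 -2.  -1.4 -0.1  1.4]
grip {'scene': array([300.52212389, 226.1699115 ]), 'side': array([317.7345679 , 226.70576132])} [ 0.57563353 -0.15470794  0.12618172] [array([ 0.57473577, -0.15519825,  0.127     ]), array([ 0.57520027, -0.15484154,  0.127     ])]
```

View pics/crop1.png

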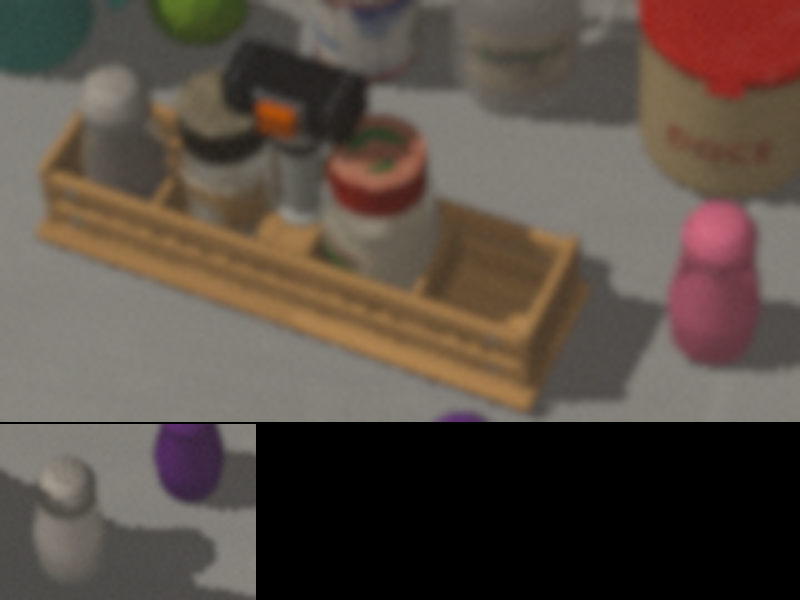

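The crop confirms the choice: the salt is white with a grey cap (scene 302,340), and the purple one stands beside it. The caddy's base corners are at about scene (244,258), (355,297) and (367,269). The button faces the robot, and the empty place is at the right end.

```bash
python3 - <<'E'
from h import *
from scipy.optimize import least_squares
C={n:cam(n) for n in["scene","side"]}
S=C["scene"]
L=[(-.04,.132,0),(-.04,-.132,0),(.04,-.132,0)];uv=[(244,257.9),(355.4,296.8),(367.3,269.1)]
for q,u in zip(L,uv): print(q,onz(S,*u,0).round(4))
g={"scene":(300.5,226.2),"side":(317.7,226.7)}
def W(p,q):
    c,s=np.cos(p[2]),np.sin(p[2]);return np.array([p[0]+c*q[0]-s*q[1],p[1]+s*q[0]+c*q[1],q[2]])
f=lambda p:np.concatenate([proj(S,W(p,q))-u for q,u in zip(L,uv)]+[proj(C[n],W(p,(0,0,.127)))-g[n] for n in C])
r=least_squares(f,[.57,-.155,0]);print(r.x,r.fun.round(1)); p=r.x
print("empty",W(p,(0,-.096,.008)),"grip",W(p,(0,0,.127)))
for n,u in(("purple",(339,334)),("pink",(396,287))): print(n,onz(S,*u,0)+[.015,.01,0])
s=manip.read_state();R=np.array(s["eef_rot"])
print("tool y angle",np.degrees(np.arctan2(R[1,1],R[0,1])))
E
```

```text
(-0.04, 0.132, 0) [ 0.5341 -0.0317  0.    ]
(-0.04, -0.132, 0) [ 0.5546 -0.2927  0.    ]
(0.04, -0.132, 0) [ 0.6323 -0.2841  0.    ]
[ 0.580048   -0.15652535  0.08824936] [-2.6  1.2 -1.1  0.8  0.   0.3  1.9 -1.5  1.4 -1.5]
empty [ 0.58850895 -0.25215177  0.008     ] grip [ 0.580048   -0.15652535  0.127     ]
purple [ 0.47409273 -0.29235556  0.        ]
pink [ 0.63206389 -0.34711349  0.        ]
tool y angle 76.72036224398302
```

```bash
python3 -m handwheel '{"xyz":[[33,-41,4],[33,-41,4],[33,-41,4],[33,-41,4],[33,-41,4],[33,-41,4],[33,-41,4],[33,-41,4],[33,-41,4],[33,-41,4],[33,-41,4],[33,-41,4],[33,-41,4],[33,-41,4],[33,-41,4]],"twist":[[0,0,-1.25],[0,0,-1.25],[0,0,-1.25],[0,0,-1.25],[0,0,-1.25],[0,0,-1.25],[0,0,-1.25],[0,0,-1.25],[0,0,-1.25],[0,0,-1.25],[0,0,-1.25],[0,0,-1.25],[0,0,-1.25],[0,0,-1.25],[0,0,-1.25]],"grip":[6.6,6.6,6.6,6.6,6.6,6.6,6.6,6.6,6.6,6.6,6.6,6.6,6.6,6.6,6.6]}'
```

```text
t: 3.3
tcp_pos: [0.4745, 0.1968, 0.2936]
eef_rot: [[-0.085, 0.996, 0.001], [0.996, 0.085, 0.0], [0.0, 0.001, -1.0]]
contact_force: [0.4, 1.0, -0.1]
gripper_width: 0.0662
grasp_force: 0.0
```

```bash
python3 -m handwheel '{"xyz":[[-8.7,-45.4,-7],[-8.7,-45.4,-7],[-8.7,-45.4,-7],[-8.7,-45.4,-7],[-8.7,-45.4,-7],[-8.7,-45.4,-7],[-8.7,-45.4,-7],[-8.7,-45.4,-7],[-8.7,-45.4,-7],[-8.7,-45.4,-7],[-8.7,-45.4,-7],[-8.7,-45.4,-7],[-8.7,-45.4,-7],[-8.7,-45.4,-7],[-8.7,-45.4,-7]],"twist":[[0,0,0],[0,0,0],[0,0,0],[0,0,0],[0,0,0],[0,0,0],[0,0,0],[0,0,0],[0,0,0],[0,0,0],[0,0,0],[0,0,0],[0,0,0],[0,0,0],[0,0,0]],"grip":[6.6,6.6,6.6,6.6,6.6,6.6,6.6,6.6,6.6,6.6,6.6,6.6,6.6,6.6,6.6]}'
python3 - <<'E'
from h import *
im=camera("wrist");cv2.imwrite("pics/w1.png",im[:,:,::-1]);C=cam("wrist")
print(C[1],C[2].round(3).tolist(),C[0].tolist())
for t in("salt","pepper","caddy"): print(t,[(round(r["confidence"],2),[int(x) for x in r["rect"]]) for r in trace("wrist",t)[:3]])
print(proj(C,(.387,-.257,.09)))
E
```

```text
t: 4.55
tcp_pos: [0.3874, -0.2539, 0.2233]
eef_rot: [[-0.092, 0.996, 0.0], [0.996, 0.092, 0.0], [0.0, 0.0, -1.0]]
contact_force: [1.0, 0.8, -0.4]
gripper_width: 0.0658
grasp_force: 0.0
[ 0.38160684 -0.18603789  0.34305482] [[0.996, 0.087, 0.025], [0.09, -0.959, -0.268], [0.001, 0.269, -0.963]] [[337.25362191139664, 0.0, 319.3249638216788], [0.0, 337.25362191139664, 241.84579440450463], [0.0, 0.0, 1.0]]
salt [(0.78, [300, 206, 347, 258])]
pepper [(0.89, [540, 0, 635, 43]), (0.83, [512, 305, 601, 375]), (0.65, [377, 247, 432, 301])]
caddy [(0.98, [466, 0, 640, 284])]
[317.81679086 242.38126956]
```

View pics/w1.png

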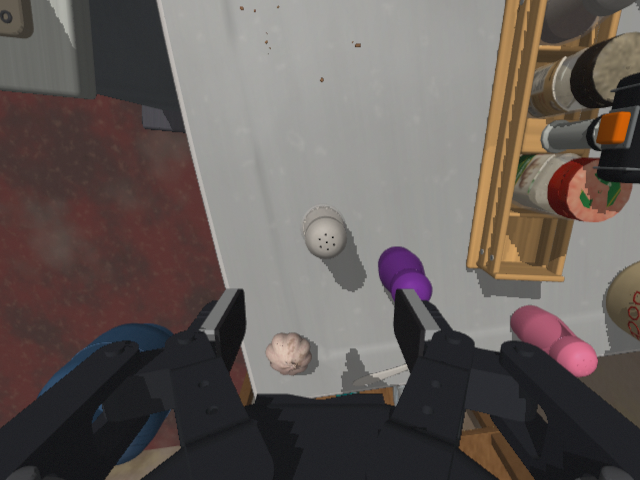

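The wrist view shows the salt cap centred at (325,239) and the purple look-alike at (405,275). The caddy is on the right, with its empty place near (535,245).

```bash
python3 - <<'E'
from h import *
C=cam("wrist")
print("salt cap",onz(C,325,239,.087))
print("salt base",onz(C,323,224,.0)) 
print("purple top",onz(C,412,289,.085),"base",onz(C,400,267,0.03))
print("garlic",onz(C,289,352,.025))
a=onz(C,468,268,0);b=onz(C,505,0,0);print("front corner",a,b,"yaw",np.arctan2(-(b-a)[0],(b-a)[1]))
print("rb corner",onz(C,561,283,0))
m=trace("wrist","salt")[0]["mask"];print(np.argwhere(m).mean(0)[::-1])
E
```

```text
salt cap [ 0.3921872  -0.25533596  0.087     ]
salt base [ 0.39226897 -0.26272704  0.        ]
purple top [ 0.46797234 -0.29209641  0.085     ] base [ 0.47083632 -0.29244519  0.03      ]
garlic [ 0.36802509 -0.40101551  0.025     ]
front corner [ 0.5527504  -0.29715206  0.        ] [ 5.33167096e-01 -4.75453350e-02 -5.55111512e-17] yaw 0.07829625348718824
rb corner [ 0.65775854 -0.30523185  0.        ]
[323.68722029 230.55743411]
```

```bash
python3 -m handwheel '{"xyz":[[0.3,-0.2,-3],[0.3,-0.2,-6],[0.3,-0.2,-9],[0.3,-0.2,-12],[0.3,-0.2,-14],[0.3,-0.2,-15.2],[0.3,-0.2,-15.7],[0.3,-0.2,-15.7],[0.3,-0.2,-15.7],[0.3,-0.2,-15.7],[0.3,-0.2,-15.7],[0.3,-0.2,-15.7],[0.3,-0.2,-15.7],[0.3,-0.2,-15.7],[0.3,-0.2,-15.7]],"twist":[[0,0,0],[0,0,0],[0,0,0],[0,0,0],[0,0,0],[0,0,0],[0,0,0],[0,0,0],[0,0,0],[0,0,0],[0,0,0],[0,0,0],[0,0,0],[0,0,0],[0,0,0]],"grip":[6.6,6.6,6.6,6.6,6.6,6.6,6.6,6.6,6.6,3.5,3.5,3.5,3.5,3.5,3.5]}'
```

```text
t: 6.05
tcp_pos: [0.3903, -0.258, 0.0673]
eef_rot: [[-0.089, 0.996, 0.002], [0.996, 0.089, -0.0], [-0.0, 0.002, -1.0]]
contact_force: [-0.9, 0.3, 8.4]
gripper_width: 0.0355
grasp_force: 33.0
```

```bash
python3 -m handwheel '{"xyz":[[0,0,0],[0,0,0],[0,0,0],[0,0,2],[0,0,4],[0,0,4]],"twist":[[0,0,0],[0,0,0],[0,0,0],[0,0,0],[0,0,0],[0,0,0]],"grip":[1.5,1.5,1.5,1.5,1.5,1.5]}'
python3 - <<'E'
from h import *
im=camera("wrist")
C=cam("side"); im2=camera("side");s=manip.read_state()["tcp_pos"];u,v=proj(C,s).astype(int)
o=np.hstack([cv2.resize(im,(800-320,360)),cv2.resize(im2[v-36:v+36,u-32:u+32],(320,360),interpolation=cv2.INTER_CUBIC)])
cv2.imwrite("pics/g1.png",o[:,:,::-1])
print(manip.read_state()["gripper_width"])
E
```

```text
t: 6.55
tcp_pos: [0.391, -0.2587, 0.1093]
eef_rot: [[-0.088, 0.996, 0.004], [0.996, 0.088, -0.001], [-0.001, 0.004, -1.0]]
contact_force: [1.4, -0.4, 0.2]
gripper_width: 0.0341
grasp_force: 60.3
0.03436425935984652
```

View pics/g1.png

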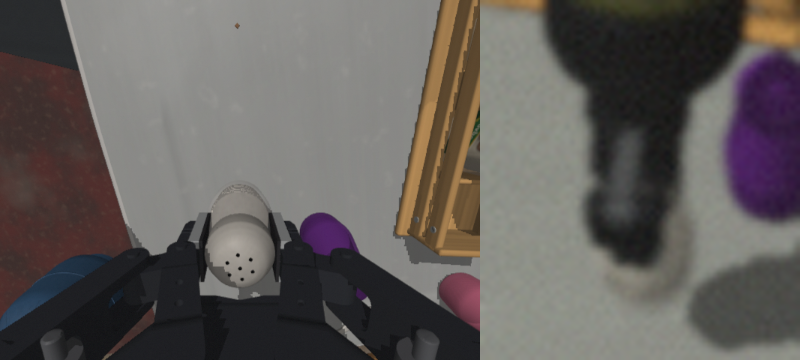

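```bash
python3 -m handwheel '{"xyz":[[0,0,3],[0,0,7],[0,0,10],[3,-1,12],[6,-2,12],[9,-3,12],[11,-3,12],[11,-3,12],[11,-3,12],[11,-3,12]],"twist":[[0,0,0],[0,0,0],[0,0,0],[0,0,0],[0,0,0],[0,0,0],[0,0,0],[0,0,0],[0,0,0],[0,0,0]],"grip":[1.5,1.5,1.5,1.5,1.5,1.5,1.5,1.5,1.5,1.5]}'
python3 - <<'E'
from h import *
im=camera("wrist");C=cam("wrist")
s=manip.read_state();p=np.array(s["tcp_pos"])
cv2.imwrite("pics/w2.png",im[:,:,::-1])
camera("side");D=cam("side")
for r in trace("side","salt")[:2]: print("side salt",r["confidence"],r["rect"])
th=np.linspace(0,6.28,30)
for dz in(-.055,-.066,-.08):
    q=np.array([proj(D,p+[.022*np.cos(a),.022*np.sin(a),dz]) for a in th]);print(dz,q.min(0),q.max(0))
E
```

```text
t: 7.48
tcp_pos: [0.4985, -0.288, 0.2254]
eef_rot: [[-0.088, 0.996, -0.002], [0.996, 0.088, 0.0], [0.0, -0.002, -1.0]]
contact_force: [-0.5, 0.2, 0.1]
gripper_width: 0.0344
grasp_force: 60.3
side salt 0.62 [359.8, 237.8, 379.5, 264.2]
-0.055 [360.29751767 243.66731534] [382.32470807 260.70772527]
-0.066 [360.15571866 247.14543202] [382.03574386 264.15089468]
-0.08 [359.97795694 251.50631545] [381.67350101 268.4664745 ]
```

View pics/w2.png

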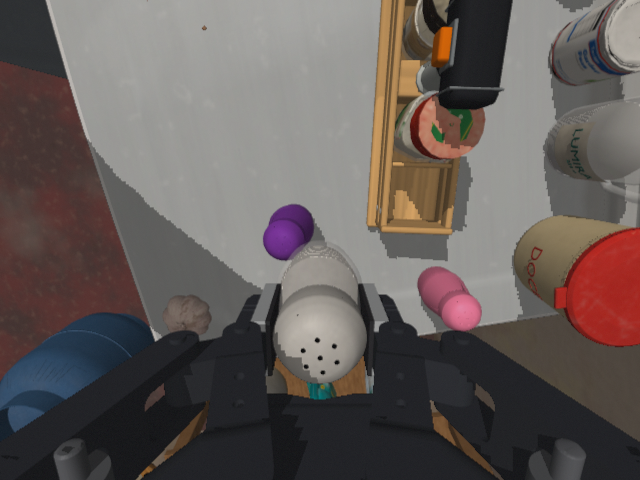

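The wrist view shows the salt held upright between the fingers. The empty place is at about (420,190), and the caddy's near-right corner at (372,230). I'll zoom in on it.

```bash
python3 - <<'E'
import cv2
a=cv2.imread("pics/w2.png")[120:245,350:500]
cv2.imwrite("pics/w2c.png",cv2.resize(a,(720,600),interpolation=cv2.INTER_CUBIC))
E
```

```text
(no output)
```

View pics/w2c.png

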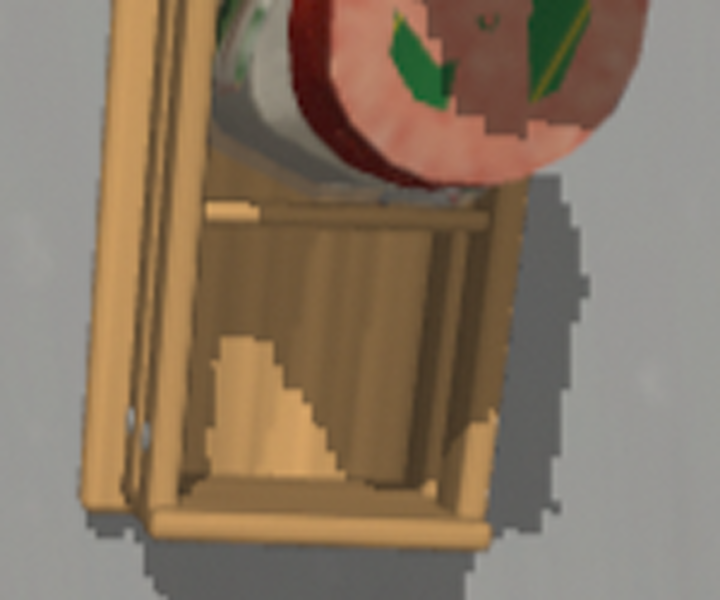

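```bash
python3 - <<'E'
from h import *
C=cam("wrist")
P=lambda x,y,z:onz(C,350+x/4.8,120+y/4.8,z)
for n,q in {"base FR":(82,507,.004),"base F up":(100,200,.004),"endtop FL out":(150,535,.05),"endtop R out":(490,547,.05),"endtop FL in":(155,510,.05),"endtop R in":(490,522,.05),"frontwall top in @div":(205,205,.046),"frontwall top in@end":(178,505,.046),"backwall top inner@div":(490,215,.046),"back outer top":(525,185,.046),"back outer top low":(488,520,.046),"floor back@div":(425,230,.008),"floor back@end":(408,482,.008),"divtop":(350,205,.046)}.items(): print(n,P(*q).round(4))
y=.082;c,s=np.cos(y),np.sin(y);R=np.array([[c,-s],[s,c]])
E
```

```text
base FR [ 0.5497 -0.2932  0.004 ]
base F up [ 0.5453 -0.2286  0.004 ]
endtop FL out [ 0.5555 -0.2876  0.05  ]
endtop R out [ 0.6198 -0.2844  0.05  ]
endtop FL in [ 0.5558 -0.2827  0.05  ]
endtop R in [ 0.6189 -0.2796  0.05  ]
frontwall top in @div [ 0.558  -0.2268  0.046 ]
frontwall top in@end [ 0.5609 -0.2822  0.046 ]
backwall top inner@div [ 0.6096 -0.2241  0.046 ]
back outer top [ 0.6149 -0.2183  0.046 ]
back outer top low [ 0.6201 -0.28    0.046 ]
floor back@div [ 0.6117 -0.2287  0.008 ]
floor back@end [ 0.6176 -0.2809  0.008 ]
divtop [ 0.5841 -0.2245  0.046 ]
```

```bash
python3 - <<'E'
from h import *
C=cam("wrist");p=np.array(manip.read_state()["tcp_pos"]);print(p)
print("cap holes",onz(C,320,353,p[2]+.024)-p,"base far rim (expect y=+.022)",onz(C,318,241,p[2]-.066)-p, "proj",proj(C,p+[0,.022,-.066]),proj(C,p+[0,0,.024]))
E
```

```text
[ 0.49878004 -0.28773697  0.2263614 ]
cap holes [0.00031117 0.00399166 0.024     ] base far rim (expect y=+.022) [-0.00169785  0.01669682 -0.066     ] proj [321.78280742 232.27004144] [317.99157867 363.54741365]
```

```bash
python3 -m handwheel '{"xyz":[[3,1.2,0],[6,2.4,0],[8.8,3.5,0],[8.8,3.5,-2],[8.8,3.5,-5],[8.8,3.5,-8],[8.8,3.5,-8],[8.8,3.5,-8],[8.8,3.5,-8],[8.8,3.5,-8]],"twist":[[0,0,0],[0.02,0,0],[0.05,0,0],[0.05,0,0],[0.05,0,0],[0.05,0,0],[0.05,0,0],[0.05,0,0],[0.05,0,0],[0.05,0,0]],"grip":[1.5,1.5,1.5,1.5,1.5,1.5,1.5,1.5,1.5,1.5]}'
python3 - <<'E'
from h import *
im=camera("wrist");C=cam("wrist");p=np.array(manip.read_state()["tcp_pos"]);print(p)
cv2.imwrite("pics/w3.png",im[:,:,::-1])
E
```

```text
t: 8.47
tcp_pos: [0.5884, -0.2533, 0.1488]
eef_rot: [[-0.089, 0.996, 0.003], [0.995, 0.089, 0.049], [0.049, 0.008, -0.999]]
contact_force: [-0.3, 1.0, -0.7]
gripper_width: 0.0348
grasp_force: 60.3
[ 0.58834187 -0.25317818  0.14858493]
```

View pics/w3.png

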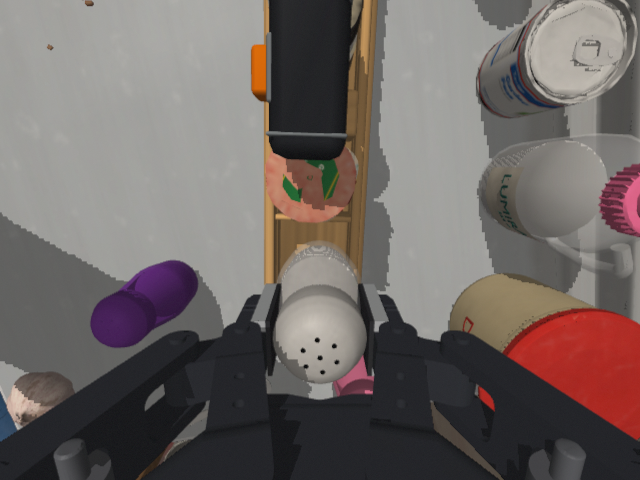

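The shaker base sits midway between the caddy's walls (columns 265–371, base centred at 318), so I'll lower it.

```bash
python3 - <<'E'
from h import *
C=cam("wrist")
print(onz(C,310,220,.046), onz(C,268,255,.046),onz(C,362,255,.046))
E
python3 -m handwheel '{"xyz":[[-0.1,0,-1.5],[-0.1,0,-3],[-0.1,0,-4],[-0.1,0,-4.8],[-0.1,0,-5.2],[-0.1,0,-5.2]],"twist":[[0,0,0],[0,0,0],[0,0,0],[0,0,0],[0,0,0],[0,0,0]],"grip":[1.5,1.5,1.5,1.5,1.5,1.5]}'
```

```text
[ 0.58104035 -0.22774115  0.046     ] [ 0.55411886 -0.25459573  0.046     ] [ 0.61889112 -0.24905884  0.046     ]
t: 9.02
tcp_pos: [0.5862, -0.2525, 0.0934]
eef_rot: [[-0.089, 0.996, -0.001], [0.995, 0.089, 0.05], [0.05, 0.003, -0.999]]
contact_force: [0.0, 0.2, -1.3]
gripper_width: 0.0343
grasp_force: 60.3
```

```bash
python3 -m handwheel '{"xyz":[[0,0,-0.7],[0,0,-1.3],[0,0,-1.7],[0,0,-1.7]],"twist":[[0,0,0],[0,0,0],[0,0,0],[0,0,0]],"grip":[1.5,1.5,1.5,1.5]}'; python3 -m handwheel '{"xyz":[[0,0,-0.2],[0,0,-0.2]],"twist":[[0,0,0],[0,0,0]],"grip":[1.5,1.5]}'
```

```text
t: 9.35
tcp_pos: [0.5864, -0.2524, 0.0765]
eef_rot: [[-0.089, 0.996, -0.001], [0.995, 0.089, 0.05], [0.05, 0.004, -0.999]]
contact_force: [-0.2, -0.8, -1.2]
gripper_width: 0.0347
grasp_force: 60.3
t: 9.52
tcp_pos: [0.5867, -0.2528, 0.076]
eef_rot: [[-0.089, 0.996, 0.001], [0.995, 0.089, 0.05], [0.05, 0.005, -0.999]]
contact_force: [-2.0, 1.2, 4.6]
gripper_width: 0.0344
grasp_force: 61.2
```

```bash
python3 -m handwheel '{"xyz":[[0,0,0],[0,0,0],[0,0,0],[0,0,0],[0,0,0],[0,0,0],[0,0,3],[0,0,6],[0,0,9],[0,0,12],[0,0,12]],"twist":[[0,0,0],[0,0,0],[0,0,0],[0,0,0],[0,0,0],[0,0,0],[0,0,0],[0,0,0],[-0.05,0,0],[-0.05,0,0],[-0.05,0,0]],"grip":[4,4.6,5.4,6.2,6.2,6.2,6.2,6.2,6.2,6.2,6.2]}'
python3 - <<'E'
from h import *
im=camera("wrist");C=cam("wrist");p=np.array(manip.read_state()["tcp_pos"]);print(p)
np.savez("w4.npz",K=C[0],e=C[1],R=C[2])
cv2.imwrite("pics/w4.png",im[:,:,::-1])
for t in("salt","grip","button_face"): print(t,[(round(r["confidence"],2),[int(x) for x in r["rect"]]) for r in trace("wrist",t)[:3]])
E
```

```text
t: 10.43
tcp_pos: [0.5886, -0.2536, 0.2012]
eef_rot: [[-0.09, 0.996, 0.007], [0.996, 0.09, -0.003], [-0.003, 0.007, -1.0]]
contact_force: [0.3, -1.2, 0.4]
gripper_width: 0.062
grasp_force: 0.0
[ 0.58786938 -0.2532634   0.19847162]
salt [(0.96, [291, 198, 342, 261])]
grip [(0.69, [268, 18, 346, 152])]
button_face [(0.88, [270, 64, 278, 109])]
```

View pics/w4.png

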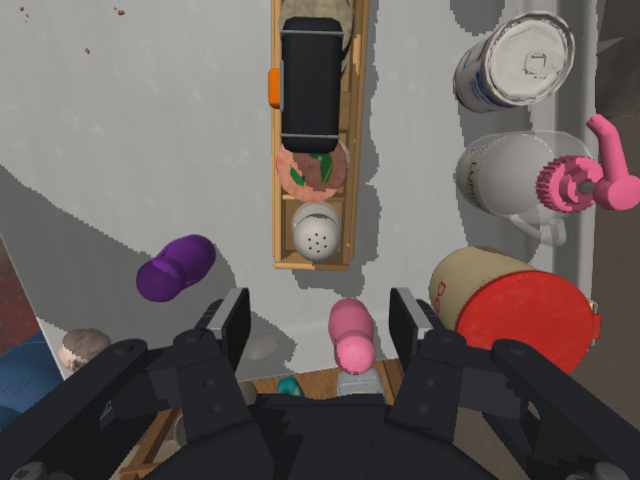

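The salt stands in its place, with the cap at (317,236) inside the caddy's end compartment. The grip bar spans columns 281–341 and rows 17–152, and the orange button is at (274,88).

```bash
python3 - <<'E'
from h import *
d=np.load("w4.npz");C=(d["K"],d["e"],d["R"])
p=np.array(manip.read_state()["tcp_pos"]);print(p)
for n,q in {"bar c":(311,86,.135),"top F":(284,30,.14),"top F2":(284,140,.14),"back":(342,86,.127),"front":(282,88,.134),"button":(269,88,.127),"end-":(311,153,.125),"end+":(311,17,.14),"soapL":(458,180,.1),"soapL0":(458,180,.03),"tinL":(455,95,.06),"saltcap":(317,238,.097),"caddyFR":(275,269,.025)}.items(): print(n,onz(C,*q).round(4))
E
```

```text
[ 0.58618704 -0.25242842  0.19436015]
bar c [ 0.5759 -0.1564  0.135 ]
top F [ 0.5616 -0.1344  0.14  ]
top F2 [ 0.5645 -0.1833  0.14  ]
back [ 0.5918 -0.1537  0.127 ]
front [ 0.5615 -0.1584  0.134 ]
button [ 0.554 -0.158  0.127]
end- [ 0.5784 -0.1888  0.125 ]
end+ [ 0.5737 -0.128   0.14  ]
soapL [ 0.673  -0.1976  0.1   ]
soapL0 [ 0.7023 -0.2016  0.03  ]
tinL [ 0.6758 -0.1414  0.06  ]
saltcap [ 0.5865 -0.2445  0.097 ]
caddyFR [ 0.552  -0.2967  0.025 ]
```

```bash
python3 -m handwheel '{"xyz":[[-0.4,3,0],[-0.8,6,0],[-1.2,8.5,0],[-1.2,9.5,0],[-1.2,9.5,0],[-1.2,9.5,-1],[-1.2,9.5,-1],[-1.2,9.5,-1]],"twist":[[0,0,-0.01],[0,0,-0.01],[0,0,-0.01],[0,0,-0.01],[0,0,-0.01],[0,0,-0.01],[0,0,-0.01],[0,0,-0.01]],"grip":[5.8,5.8,5.8,5.8,5.8,5.8,5.8,5.8]}'
python3 - <<'E'
from h import *
p=np.array(manip.read_state()["tcp_pos"]);im=camera("wrist");print(p)
cv2.imwrite("pics/w5.png",im[:,:,::-1])
E
```

```text
t: 11.3
tcp_pos: [0.5738, -0.1594, 0.1844]
eef_rot: [[-0.076, 0.997, -0.001], [0.997, 0.076, -0.001], [-0.001, -0.002, -1.0]]
contact_force: [0.8, -0.2, 0.4]
gripper_width: 0.058
grasp_force: 0.0
[ 0.57377858 -0.15944083  0.1844268 ]
```

View pics/w5.png

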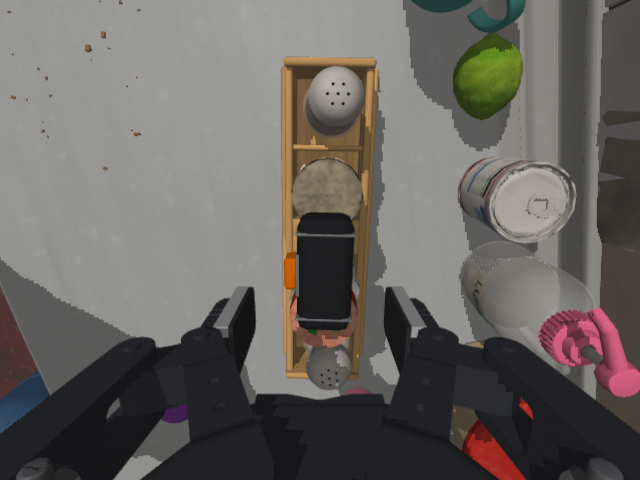

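The button at (291,271) and the bar's back edge at column 355 are centred between the open fingers at column 320. The salt is still in its place.

```bash
python3 - <<'E'
from h import *
C=cam("wrist");p=np.array(manip.read_state()["tcp_pos"])
print(p)
for q in((291,271,.127),(326,271,.14),(286,271,.127),(355,271,.137),(326,213,.14),(326,329,.13)): print(q,(onz(C,*q)-p).round(4))
E
python3 -m handwheel '{"xyz":[[0,0.2,-1.5],[0,0.2,-3],[0,0.2,-4.2],[0,0.2,-5.1],[0,0.2,-5.1],[0,0.2,-5.1]],"twist":[[0,0,0],[0,0,0],[0,0,0],[0,0,0],[0,0,0],[0,0,0]],"grip":[5.8,5.8,5.8,5.8,5.8,5.8]}'
```

```text
[ 0.57402094 -0.1594136   0.18486669]
(291, 271, 0.127) [-0.0155  0.0003 -0.0579]
(326, 271, 0.14) [ 0.0034  0.0067 -0.0449]
(286, 271, 0.127) [-0.0183  0.0001 -0.0579]
(355, 271, 0.137) [ 0.0188  0.0067 -0.0479]
(326, 213, 0.14) [ 0.0009  0.0371 -0.0449]
(326, 329, 0.13) [ 0.0068 -0.0327 -0.0549]
t: 11.85
tcp_pos: [0.5744, -0.1562, 0.1343]
eef_rot: [[-0.078, 0.997, -0.0], [0.997, 0.078, -0.0], [-0.0, -0.001, -1.0]]
contact_force: [-0.1, -0.5, -0.9]
gripper_width: 0.0581
grasp_force: 0.0
```

```bash
python3 -m handwheel '{"xyz":[[0,0,-0.2],[0,0,-0.2],[0,0,-0.2],[0,0,-0.2],[0,0,-0.2],[0,0,-0.2],[0,0,-0.2],[0,0,-0.2]],"twist":[[0,0,0],[0,0,0],[0,0,0],[0,0,0],[0,0,0],[0,0,0],[0,0,0],[0,0,0]],"grip":[4.2,4.2,3.6,3.2,2,2,2,2]}'
```

```text
t: 12.52
tcp_pos: [0.5757, -0.1553, 0.1334]
eef_rot: [[-0.079, 0.997, 0.003], [0.997, 0.079, 0.0], [0.0, 0.003, -1.0]]
contact_force: [1.3, 3.5, 7.2]
gripper_width: 0.0295
grasp_force: 59.5
```

```bash
python3 -m handwheel '{"xyz":[[0,0,0.5],[0,0,1],[0,0,1.5],[0,0,2],[0,0,2.5],[0,0,2.5]],"twist":[[0,0,0],[0,0,0],[0,0,0],[0,0,0],[0,0,0],[0,0,0]],"grip":[2,2,2,2,2,2]}'
python3 - <<'E'
from h import *
C=cam("wrist");im=camera("wrist");cv2.imwrite("pics/w6.png",im[:,:,::-1])
E
```

```text
t: 13.02
tcp_pos: [0.5748, -0.1556, 0.1584]
eef_rot: [[-0.079, 0.997, 0.001], [0.997, 0.079, 0.0], [0.0, 0.001, -1.0]]
contact_force: [0.2, 4.3, 0.6]
gripper_width: 0.0295
grasp_force: 59.9
```

View pics/w6.png

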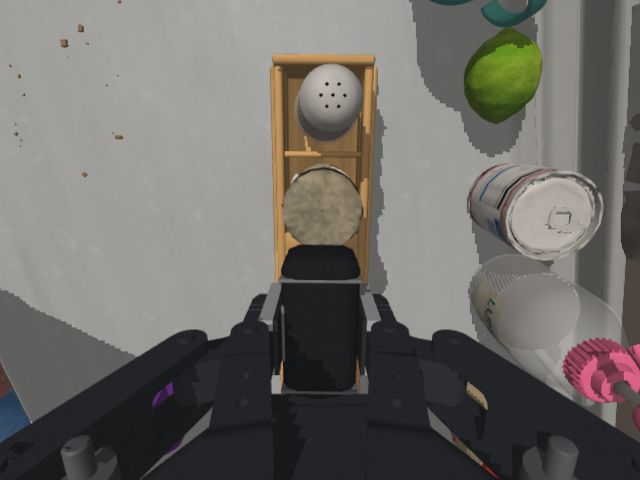

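The grip is pinched with the button in, at 29.5 mm. The caddy is still on the worktop and the handle is sliding, so I'll carry on upward.

```bash
python3 -m handwheel '{"xyz":[[0,0,0.6],[0,0,1.2],[0,0,1.8],[0,0,2.4],[0,0,3],[0,0,3.5],[0,0,4],[0,0,4.3],[0,0,4.5],[0,0,4.5]],"twist":[[0,0,0],[0,0,0],[0,0,0],[0,0,0],[0,0,0],[0,0,0],[0,0,0],[0,0,0],[0,0,0],[0,0,0]],"grip":[2,2,2,2,2,2,2,2,2,2]}'; python3 -m handwheel '{"xyz":[[0,0,0.3],[0,0,0.6],[0,0,0.6],[0,0,0.6]],"twist":[[0,0,0],[0,0,0],[0,0,0],[0,0,0]],"grip":[2,2,2,2]}'
```

```text
t: 13.9
tcp_pos: [0.5748, -0.1557, 0.2028]
eef_rot: [[-0.079, 0.997, 0.001], [0.997, 0.079, 0.0], [0.0, 0.001, -1.0]]
contact_force: [-0.9, 3.5, 0.9]
gripper_width: 0.0296
grasp_force: 60.3
t: 14.23
tcp_pos: [0.5742, -0.1562, 0.208]
eef_rot: [[-0.078, 0.997, -0.001], [0.997, 0.078, -0.001], [-0.001, -0.001, -1.0]]
contact_force: [-0.1, -0.2, -9.8]
gripper_width: 0.0292
grasp_force: 60.3
```

```bash
python3 -m handwheel '{"xyz":[[0,0,0.3],[0,0,0.7],[0,0,1.3],[0,0,1.9],[0,0,2.6],[0,0,3.3],[0,0,4],[0,0,4.7],[0,0,5.4],[0,0,6],[0,0,6.6],[0,0,7.1],[0,0,7.4],[0,0,7.5],[0,0,7.5],[0,0,7.5],[0,0,7.5],[0,0,7.5],[0,0,7.5],[0,0,7.5]],"twist":[[0,0,0],[0,0,0],[0,0,0],[0,0,0],[0,0,0],[0,0,0],[0,0,0],[0,0,0],[0,0,0],[0,0,0],[0,0,0],[0,0,0],[0,0,0],[0,0,0],[0,0,0],[0,0,0],[0,0,0],[0,0,0],[0,0,0],[0,0,0]],"grip":[2,2,2,2,2,2,2,2,2,2,2,2,2,2,2,2,2,2,2,2]}'
python3 - <<'E'
from h import *
a=camera("scene")[130:310,200:440];b=camera("wrist")
o=np.vstack([cv2.resize(a,(440,330),interpolation=cv2.INTER_CUBIC),cv2.resize(b,(440,270))])
cv2.imwrite("pics/f.png",o[:,:,::-1])
E
```

```text
t: 15.9
tcp_pos: [0.5745, -0.1557, 0.2832]
eef_rot: [[-0.079, 0.997, -0.0], [0.997, 0.079, 0.0], [0.0, -0.0, -1.0]]
contact_force: [0.1, 0.7, -9.9]
gripper_width: 0.0293
grasp_force: 60.3
```

View pics/f.png

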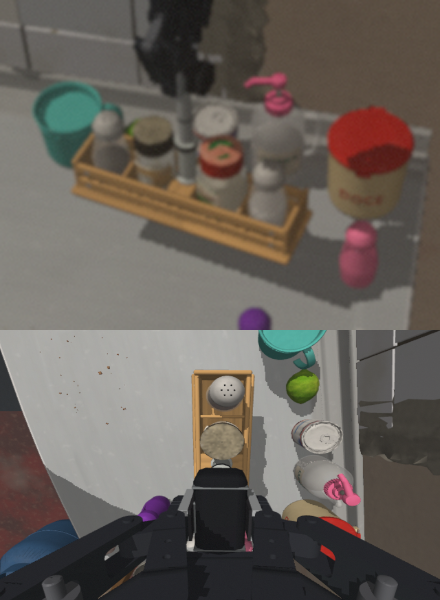

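The caddy hangs level and clear of the worktop with the handle fully out. All four condiments are upright in it, with the salt at the right end around (268,195) in the top view.

```bash
python3 -c "
from workcell import manip
print(manip.job_done())"
```

```text
the job is handed in; nothing more can be done
None
```

The salt shaker is back in its place and let go of. The caddy is held level by its fully drawn handle, about 8 cm above the worktop by my estimate, and the job was handed in at about 16 s without a verdict being returned.

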